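Press-fit and pull-test a plant tray's drain stopper

TASK

Fit the black drain stopper into the socket in the grey plant tray, pressing it straight down until its flange sits fully home, then prove that the catches hold it: pull straight up on it with a steady 10 newtons for about a second. Press no harder than the fit needs and do not pull much over 10 newtons. Leave the stopper fitted, home and upright, and leave the other things where they are.

Things in the scene. Friction and masses are not known exactly. Their poses are not given: they have to be found in the camera images.
- stopper_mid (a point): Loose round black plastic drain stopper, 78 mm tall, about 80 g, standing upright on its nose on the bench at the start. This point is on its axis half-way up, 39 mm above its foot; z points up to its crown. From 34 to 73 mm above the foot runs a straight round grip 22 mm in diameter, to be gripped from above; over it a crown 28 mm in diameter.
- stopper: The same stopper; origin at the centre of its foot, z up along its axis. From the foot up: nose tapering from 15 mm diameter to 22 mm at 7 mm; 22 mm barb to 10 mm; groove 14 mm in diameter from 12 to 19 mm; 22 mm shank from 22 to 30 mm; flange 36 mm in diameter from 30 to 34 mm; then the grip.
- socket (a point): The drain socket: a 56 mm square block in the tray with a vertical round bore, 24 mm in diameter and 33 mm deep, and a steel seat ring on top. This point is the centre of the ring's top face, about 39 mm above the bench; z up. The stopper is home when its flange rests on this face; its mid point is then 9 mm above this point.
- catches (a point): Point on the bore's axis 16 mm below the seat, level with two spring catches that reach in from opposite sides. Pressing the stopper in meets about 8 N when the barb passes them, some 8 mm before home; they snap into the groove in the last 3 mm. Snapped, it rises about 1 mm freely, then is held almost rigidly and let go only at about 25 N; not snapped, it comes up with hardly any force.
- tray: Fixed grey hard-silicone plant tray, 220 by 320 mm, 30 mm high walls, floor 4 mm thick, origin at the centre of its underside, z up; the socket lies at x = -20 mm, y = -85 mm in its frame.
- seat: The steel seat ring on top of the socket, 28 mm inside, 42 mm outside, 3 mm high; origin at the centre of its underside, 3 mm below the socket point.
- bung: Bystander: plain tapered cork bung, 42 mm tall, 28 to 36 mm in diameter, no flange; origin under its centre.
- thumb_pot: Bystander: small empty terracotta pot, 52 mm tall, 58 mm across the rim; origin under its centre.
- pot: Bystander: empty terracotta pot standing in the tray, 85 mm tall, 92 mm across the rim; origin under its centre.
- trowel: Bystander: stainless trowel with a wooden handle, lying, about 310 mm long along its x axis, handle to -x.
- dibber: Bystander: short round wooden dibber, lying, 144 mm long along its x axis, 24 mm in diameter.
- can: Bystander: green plastic watering can, body 156 mm in diameter and 150 mm tall, handle up to 208 mm, spout along its +y axis; origin under its centre.
- seed_tin: Bystander: fixed galvanised seed tin, 90 by 130 by 65 mm, with a closed hinged flap lid; origin under its centre.

How it is judged:
By the outcome, as a careful person would: the job done as asked, in the order asked, and still so for the second after the job is handed in, with the robot touching nothing.
It also fails if it takes over 64 s, if anything falls off the work surface, if the arm or the gripper's body presses on something with over 40 N, if the wrist force passes 120 N, or if a joint passes its speed limit or range.

ROBOT

A 6-joint arm with a two-finger parallel gripper is mounted at the origin on the work surface. World frame = base frame: x ahead of the robot, y to its left, z up, the work surface at z = 0. Lengths are in mm, angles in rad, forces in N, time in s.
With the tool pointing down it reaches from about 350 to 875 mm from the base axis. Payload 4.2 kg.
Tool frame: the origin (TCP) lies midway between the tips of the shut fingers; the grasp point (between the pads) lies 19 mm behind it; z points along the fingers, y is the direction in which the jaws open and shut (so a half turn about z gives the same grasp; the last joint's range is limited). The gripper opens to 87 mm and grips with 3 to 60 N. Pads are 19 mm wide; open, the fingers measure 117 mm over their backs; the gripper's body (75 mm by 190 mm) begins 51 mm behind the grasp point.
Start: joints at [-0.876, 0.385, 0.008, 0, -1.194, -0.259], TCP at [263.847, -566.555, 222.55] pointing down, gripper open.
Joint ranges: [-3.14, 3.14], [-1.21, 2.06], [-1.07, 1.41], [-3.16, 2.05], [-2.99, -0.16], [-3.1, 3.1]. Speed limits (rad/s): [2.79, 2.79, 3.14, 3.14, 3.14, 3.14].

INTERFACE

Orientations are given as a unit quaternion [x, y, z, w].
In Python, from station import bot gives the robot as it stands. The module is installed in compiled form; this text tells all that it offers.
- The arm moves only by the tool play_rows, never from a script. Its argument "moves" is a list of rows, each an object with "offset": the shift along the world's x, y, z in units of 0.25 m (1.0 is 0.25 m), a list of three; "delta_rot": the turn, a rotation vector about the world's x, y, z in units of 180 degrees (1.0 is 180 degrees), a list of three. A call has 1 to 5 rows; each row is the pose to reach, as a shift and turn from the pose measured when the call began, turning the shorter way round; what a row does not reach only later rows make up. A row lasts 1/8 s, in which the tool goes at most 62.5 mm and 10.7 degrees, less where a joint would pass 70% of its speed; a pose out of reach is approached as far as the arm can. A call with a number of a shift or a turn outside -1 to 1 is refused whole. A call with a gripper value outside its range is refused whole. "claw" is the opening, from -1 (shut) to 1 (fully open), set as the call begins (left out, the last holds). The fingers move at their own pace and stop on an object; "force" is the grip in N (left out, the last holds). Time passes only in rows, so rows that repeat a pose let the fingers close. It gives the time, the measured TCP pose, the force and the opening at its end, in the units of the state.
- bot.observe(): the state, without advancing time (a new reading comes with each control period).
- bot.camera(name): name is "scene" or "top" or "wrist"; returns the picture (384x512x3 uint8, blue, green, red); there is no depth.
- bot.camera_model(name): a dict with "fx", "fy", "cx", "cy" (pixels), "R" (3x3) and "t" (3): a world point X has camera coordinates R X + t. Camera axes: x right, y down, z forward; pixel columns grow to the right and rows downward; lengths in mm; the calibration is good to about 2 mm. The wrist camera is an equidistant fisheye: a pixel r from the principal point sees the ray r / f radians off the axis. A picture is of the moment at which its call begins: read the wrist's pose just before it. camera_model takes no time and is no camera call; for the wrist camera it gives the pose at the moment of the call.
- bot.job_done(): hands the job in, once; it reports no verdict.
The state is a dict: "t": time; "joint_positions": joint angles; "dq": joint speeds; "joint_torque": joint torques, N m; "ee_pos": TCP position; "tcp_rot": TCP orientation; "ft_force": force on the tool from outside, world axes, zero at the start; "ft_torque": the same for the moment, N m; "gripper_width": finger opening in mm.
Only numpy, scipy, OpenCV 4.12 (cv2) and the standard library are available. Lean on these libraries where they do the work, as an engineer would, in place of code of your own. Each camera call takes 0.05 s, during which the arm holds its last target. There are 200 camera calls.

## Working session

There is one attempt and no reset: what is moved stays moved. The work goes in short steps, Python scripts to look and compute and a tool call to move; the robot and the scene stay as the last step left them, time stands still between calls to the robot, and variables do not carry over. Pictures are saved under pics/ and viewed, about 8 in all and at most 12, crops included, and the job is handed in when it is done.

Besides the shell and the picture viewer there is one more tool, called after "Emit:" by a JSON object that holds its "fn" and its "kwargs", one argument or row to a line. play_rows: Moves the arm, as the interface text tells. Shifts and turns lie within -1 to 1; 1 stands for 0.25 m of shift or 180 degrees of turn. Its arguments: {"type":"object","properties":{"moves":{"type":"array","items":{"type":"object","properties":{"offset":{"type":"array","items":{"type":"number"}},"delta_rot":{"type":"array","items":{"type":"number"}}}}},"claw":{"type":"number"},"force":{"type":"number"}},"required":["moves"]}

```bash
mkdir -p pics
python3 - <<'E'
from station import bot
import cv2,numpy as np
o=bot.observe();print({k:np.round(v,3).tolist() for k,v in o.items()})
for n in ("scene","top"):
    cv2.imwrite(f"pics/{n}1.png",bot.camera(n)); m=bot.camera_model(n);print(n,{k:np.round(v,3).tolist() for k,v in m.items()})
E
```

```text
{'t': 0.0, 'joint_positions': [-0.876, 0.386, 0.007, -0.001, -1.194, -0.259], 'dq': [0.0, -0.0, -0.0, 0.002, -0.0, -0.001], 'joint_torque': [-0.001, -39.066, 18.74, 4.22, 0.011, -0.0], 'ee_pos': [263.594, -566.036, 221.466], 'tcp_rot': [-0.216, 0.976, 0.001, -0.0], 'ft_force': [-0.494, -0.512, 1.011], 'ft_torque': [-0.065, -0.008, 0.005], 'gripper_width': 86.944}
scene {'fx': 453.688, 'fy': 453.688, 'cx': 257.55, 'cy': 196.791, 'R': [[0.484, 0.875, 0.003], [0.586, -0.322, -0.744], [-0.65, 0.362, -0.669]], 't': [-301.054, -229.852, 1747.149]}
top {'fx': 417.974, 'fy': 417.974, 'cx': 258.963, 'cy': 185.687, 'R': [[0.015, -1.0, -0.011], [-0.993, -0.014, -0.114], [0.114, 0.013, -0.993]], 't': [42.976, 540.639, 1430.062]}
```

View pics/top1.png

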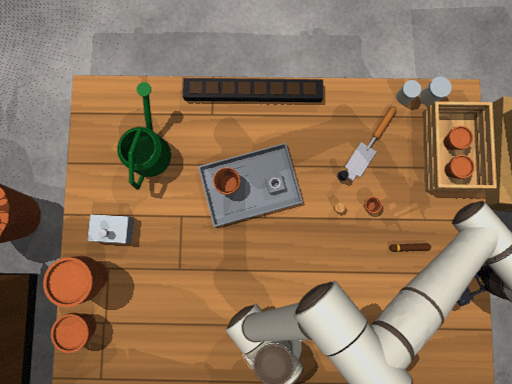

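View pics/scene1.png

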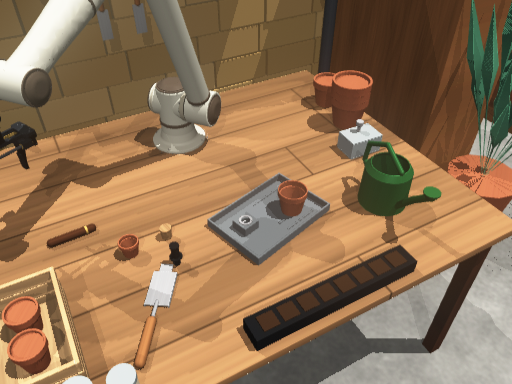

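```bash
cat > h.py <<'E'
import numpy as np
from station import bot
def ray(m,u,v,fish=False):
    R,t=np.array(m["R"]),np.array(m["t"])
    x,y=(u-m["cx"])/m["fx"],(v-m["cy"])/m["fy"]
    if fish:
        th=np.hypot(x,y); s=np.sin(th)/th if th>1e-9 else 1.; d=np.array([x*s,y*s,np.cos(th)])
    else: d=np.array([x,y,1.])
    return -R.T@t,R.T@d
def at(m,u,v,z,fish=False):
    c,d=ray(m,u,v,fish); return c+d*(z-c[2])/d[2]
def proj(m,X,fish=False):
    p=np.array(m["R"])@np.array(X,float)+np.array(m["t"])
    if fish:
        r=np.hypot(p[0],p[1]);th=np.arctan2(r,p[2]);q=p[:2]/max(r,1e-9)*th
    else: q=p[:2]/p[2]
    return np.array([m["cx"]+m["fx"]*q[0],m["cy"]+m["fy"]*q[1]])
E
python3 - <<'E'
from h import *
import cv2
a=cv2.imread("pics/top1.png")[130:230,195:395]; b=cv2.imread("pics/scene1.png")[170:290,140:340]
s=lambda i:cv2.resize(i,None,fx=4 if 0 else 3,fy=3,interpolation=cv2.INTER_CUBIC)
cv2.imwrite("pics/crop1.png",cv2.resize(np.vstack([a,b]),(600,660))[:600]); cv2.imwrite("pics/crop1.png",np.vstack([cv2.resize(a,(540,270)),cv2.resize(b,(540,324))]))
m=bot.camera_model("top");n=bot.camera_model("scene")
print(at(m,344,175,78),at(m,276,183,39),at(n,176,245,78),at(n,245,219,39))
for u,v in [(345,178),(360,142),(375,155)]: print(at(m,u,v,5))
E
```

```text
[ 575.04858846 -236.9799405    78.        ] [549.28599336  -8.2841451   39.        ] [ 586.00421232 -233.1103002    78.        ] [552.45436554  -4.73709953  39.        ]
[ 574.77662374 -254.45825226    5.        ]
[ 705.99492434 -309.27214628    5.        ]
[ 659.28864277 -362.22373373    5.        ]
```

View pics/crop1.png

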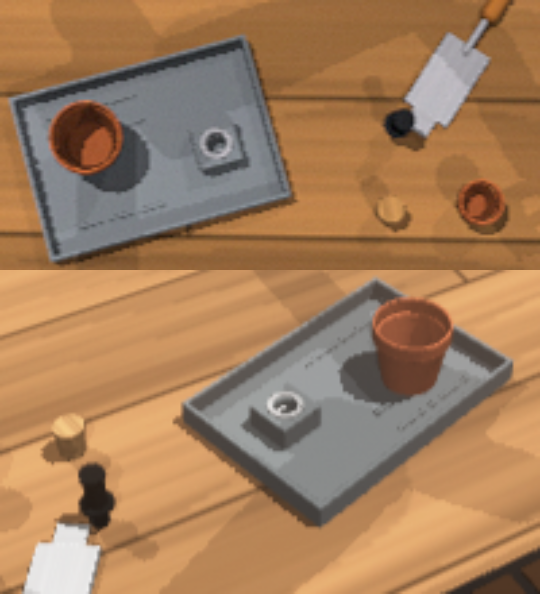

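Emit:
{"fn": "play_rows", "kwargs": {
  "moves": [
    {"offset":[0.16,0.17,0],"delta_rot":[0,0,-0.055]},
    {"offset":[0.32,0.34,0],"delta_rot":[0,0,-0.11]},
    {"offset":[0.48,0.51,0],"delta_rot":[0,0,-0.165]},
    {"offset":[0.64,0.68,0],"delta_rot":[0,0,-0.22]},
    {"offset":[0.8,0.85,0],"delta_rot":[0,0,-0.275]}
  ],
  "claw": 0.3,
  "force": 25
}}

```text
t: 0.72
ee_pos: [464.5, -351.9, 221.2]
tcp_rot: [0.215, 0.977, 0.001, -0.0]
ft_force: [0.2, -0.2, 0.5]
gripper_width: 57.3
```

Emit:
{"fn": "play_rows", "kwargs": {
  "moves": [
    {"offset":[0.14,0.15,0]},
    {"offset":[0.3,0.31,0]},
    {"offset":[0.44,0.46,0]},
    {"offset":[0.44,0.46,0]}
  ]
}}

```text
validation failed for argument at $.mo...
```

Run:
```python
from h import *
import cv2
o=bot.observe();print(o["ee_pos"],o["tcp_rot"])
m=bot.camera_model("wrist");print({k:np.round(v,3).tolist() for k,v in m.items()})
i=bot.camera("wrist")
for X in [(580,-234,0),(580,-234,78),(550,-6,39)]: print(proj(m,X,True))
cv2.imwrite("pics/w1.png",cv2.resize(i,(768,576)))
```

```text
[ 464.48668263 -351.90858957  221.22998801] [ 2.15347466e-01  9.76536870e-01  1.09032838e-03 -1.44720161e-04]
{'fx': 297.319, 'fy': 297.319, 'cx': 250.858, 'cy': 189.196, 'R': [[0.421, 0.907, 0.002], [0.873, -0.406, 0.271], [0.246, -0.113, -0.963]], 't': [124.079, -581.017, 235.645]}
[360.25587315 203.33223373]
[381.8901712  223.82780022]
[488.52408993 129.52445103]
```

View pics/w1.png

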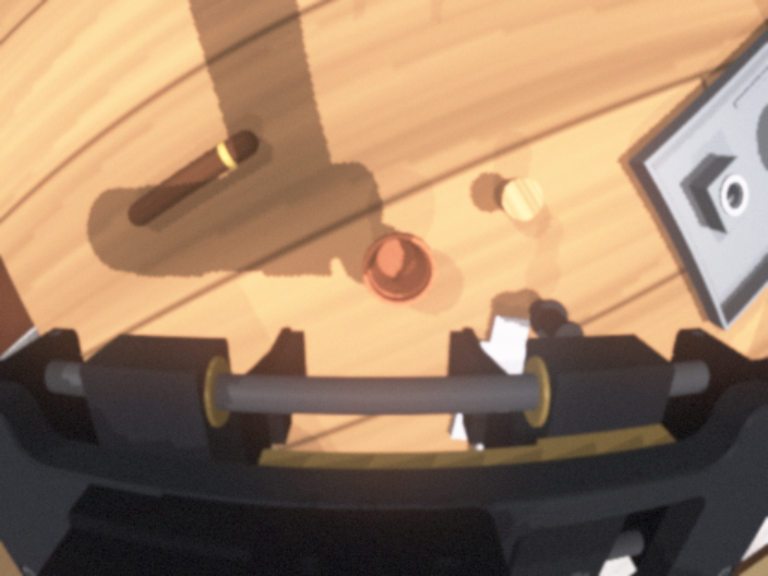

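Emit:
{"fn": "play_rows", "kwargs": {
  "moves": [
    {"offset":[0.2,0.13,0],"delta_rot":[0,0,0]},
    {"offset":[0.4,0.27,0],"delta_rot":[0,0,0]},
    {"offset":[0.6,0.4,0],"delta_rot":[0,0,0]},
    {"offset":[0.62,0.41,0],"delta_rot":[0,0,0]}
  ]
}}

```text
t: 1.27
ee_pos: [626.2, -242.7, 219.1]
tcp_rot: [0.214, 0.977, 0.002, 0.0]
ft_force: [-0.5, -0.6, -0.1]
gripper_width: 56.5
```

Run:
```python
from h import *
import cv2
o=bot.observe();print(o["ee_pos"],o["tcp_rot"],o["dq"])
m=bot.camera_model("wrist");print({k:np.round(v,3).tolist() for k,v in m.items()})
i=bot.camera("wrist");np.save("m2.npy",m,allow_pickle=True)
for X in [(580,-234,0),(580,-234,78),(550,-6,39)]: print(proj(m,X,True)*1.5)
cv2.imwrite("pics/w2.png",cv2.resize(i,(768,576)))
```

```text
[ 626.18789279 -242.71715053  219.11071499] [2.13928641e-01 9.76847382e-01 1.92948904e-03 8.12184651e-05] [-0.00771459  0.01657307  0.03661488  0.00352417 -0.0477439  -0.02683147]
{'fx': 297.319, 'fy': 297.319, 'cx': 250.858, 'cy': 189.196, 'R': [[0.419, 0.908, 0.003], [0.874, -0.404, 0.271], [0.248, -0.111, -0.963]], 't': [-41.519, -677.339, 205.899]}
[363.21284584 194.63813095]
[360.2945132  203.14043233]
[598.41446294  61.25829905]
```

View pics/w2.png

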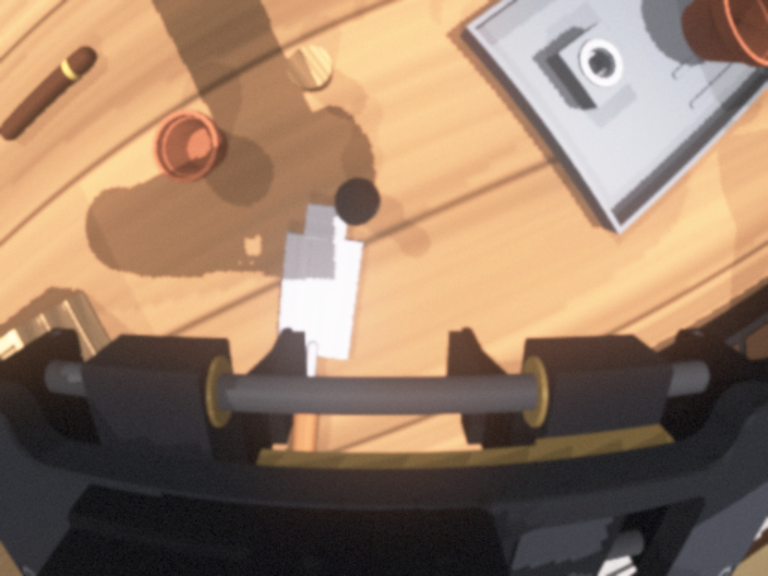

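Run:
```python
from h import *
import cv2
m=np.load("m2.npy",allow_pickle=True).item()
i=cv2.resize(cv2.imread("pics/w2.png"),(512,384),interpolation=cv2.INTER_AREA)
def blob(mask,u,v,r):
    M=np.zeros_like(mask);cv2.circle(M,(u,v),r,255,-1)
    n,l,s,c=cv2.connectedComponentsWithStats(mask&M);k=1+np.argmax(s[1:,4]);return (l==k).astype(np.uint8),s[k],c[k]
L,s,c=blob(cv2.inRange(i,(0,0,0),(70,60,60)),238,134,22)
cn=max(cv2.findContours(L,0,2)[0],key=cv2.contourArea);print("stopper",s,c,cv2.minEnclosingCircle(cn),cv2.fitEllipse(cn))
print(proj(m,(580,-234,76),True),at(m,*c,60,True),at(m,*c,78,True),at(m,*c,34,True))
L,s,c=blob(cv2.inRange(i,(205,205,205),(255,255,255)),400,41,22)
cn=max(cv2.findContours(L,0,2)[0],key=cv2.contourArea);e=cv2.fitEllipse(cn);print("ring",s,c,e,at(m,*e[0],39,True))
# predicted ellipse of seat outer
P=np.array([proj(m,at(m,*e[0],39,True)+21*np.array([np.cos(a),np.sin(a),0]),True) for a in np.linspace(0,6.28,40)],np.float32);print(cv2.fitEllipse(P))
cv2.imwrite("pics/c2.png",np.hstack([cv2.resize(i[5:85,350:450],(500,400),interpolation=0),cv2.resize(i[104:164,208:268],(300,400),interpolation=0)]))
```

```text
Traceback (most recent call last):
ValueError: attempt to get argmax of an empty sequence
```

```bash
cat > seg.py <<'E'
from h import *
import cv2
def blob(mask,u,v,r):
    M=np.zeros_like(mask);cv2.circle(M,(int(u),int(v)),r,255,-1)
    n,l,s,c=cv2.connectedComponentsWithStats(mask&M);k=1+np.argmax(s[1:,4]);L=(l==k).astype(np.uint8)
    return cv2.fitEllipse(max(cv2.findContours(L,0,2)[0],key=cv2.contourArea)),s[k],c[k]
def pred(m,X,r):
    P=np.array([proj(m,np.array(X)+r*np.array([np.cos(a),np.sin(a),0]),True) for a in np.linspace(0,6.28,40)],np.float32);return cv2.fitEllipse(P)
E
python3 - <<'E'
from seg import *
m=np.load("m2.npy",allow_pickle=True).item()
i=cv2.resize(cv2.imread("pics/w2.png"),(512,384),interpolation=cv2.INTER_AREA)
g=cv2.cvtColor(i,6);print(i[134,238],g[134,215:262:2],g[41,380:422:2],g[116:152:2,238])
e,s,c=blob(cv2.inRange(g,0,85),238,134,22);print("stopper",s,c,e)
print(at(m,*e[0],78,True),at(m,*e[0],34,True));X=at(m,*e[0],78,True);print(pred(m,X,14))
Y=X.copy();Y[2]=34;print(pred(m,Y,18))
e,s,c=blob(cv2.inRange(g,200,255),400,41,22);X=at(m,*e[0],39,True);print("ring",s,c,e,X,pred(m,X,21))
E
```

```text
[63 71 87] [123 123 121 119  94  73  74  71  73  74  72  72  74  75  76  75  76  75
  78 123 174 177 176 176] [221 221 211 192 245 246 171 101  89  85  83  90  91 102 136 219 249 238
 218 217 216] [119  95  74  72  71  74  75  74  75  75  75  74  74  76  78  78  82 142]
stopper [224 119  28  30 640] [237.384375 133.44375 ] ((237.34088134765625, 133.42446899414062), (26.395030975341797, 28.994173049926758), 18.46430015563965)
[ 576.89388541 -235.76787958   78.        ] [ 579.59885536 -239.05019703   34.        ]
((237.36663818359375, 133.3705291748047), (27.147197723388672, 27.379030227661133), 92.51732635498047)
((238.9302978515625, 130.10586547851562), (30.54355812072754, 30.806062698364258), 90.27313232421875)
ring [ 378   19   45   45 1126] [401.25754885  40.47513321] ((400.7272033691406, 40.620296478271484), (41.227569580078125, 43.44440841674805), 145.3121795654297) [550.45128091  -3.30255429  39.        ] ((400.3713073730469, 40.75286102294922), (26.700376510620117, 33.5280647277832), 149.57154846191406)
```

Emit:
{"fn": "play_rows", "kwargs": {
  "moves": [
    {"offset":[-0.06,0,-0.15],"delta_rot":[0,0,0]},
    {"offset":[-0.1,0,-0.24],"delta_rot":[0,0,0]},
    {"offset":[-0.1,0,-0.24],"delta_rot":[0,0,0]},
    {"offset":[-0.1,0,-0.24],"delta_rot":[0,0,0]}
  ]
}}

```text
t: 1.82
ee_pos: [600.7, -244.7, 160.8]
tcp_rot: [0.215, 0.977, 0.002, 0.001]
ft_force: [-0.3, 0.2, 0.4]
gripper_width: 56.3
```

Run:
```python
from seg import *
o=bot.observe();print(o["ee_pos"],o["tcp_rot"],np.abs(o["dq"]).max())
m=bot.camera_model("wrist");i=bot.camera("wrist");np.save("m3.npy",m,allow_pickle=True);cv2.imwrite("pics/w3raw.png",i)
R,t=np.array(m["R"]),np.array(m["t"]);print("cam",-R.T@t)
a=proj(m,(577,-236,60),True);b=proj(m,(550,-4,39),True);print(a,b)
g=cv2.cvtColor(i,6)
print(g[int(a[1]),int(a[0])-24:int(a[0])+24:2],g[int(a[1])-24:int(a[1])+24:2,int(a[0])])
def crop(p):
    u,v=int(p[0]),max(30,int(p[1]));print("crop origin",u-40,v-30); return cv2.resize(i[v-30:v+50,u-40:u+40],(400,400),interpolation=0)
cv2.imwrite("pics/c3.png",np.hstack([crop(a),crop(b)]))
```

```text
[ 600.70137709 -244.68690675  160.81945204] [0.21478138 0.97666028 0.00152694 0.00114948] 0.01873813731346088
cam [ 532.47556893 -214.72050101  323.51459569]
[249.30157739 161.93880626] [434.2782175  52.0422287]
[131 130 123  89  74  73  74  71  75  75  75  76  72  74  73  76  76  77
  81  90 102 159 185 184] [125 128 127  85  70  71  71  66  67  71  74  71  72  77  78  72  81  79
  78  84  83  83  84  88]
crop origin 209 131
crop origin 394 22
```

View pics/c3.png

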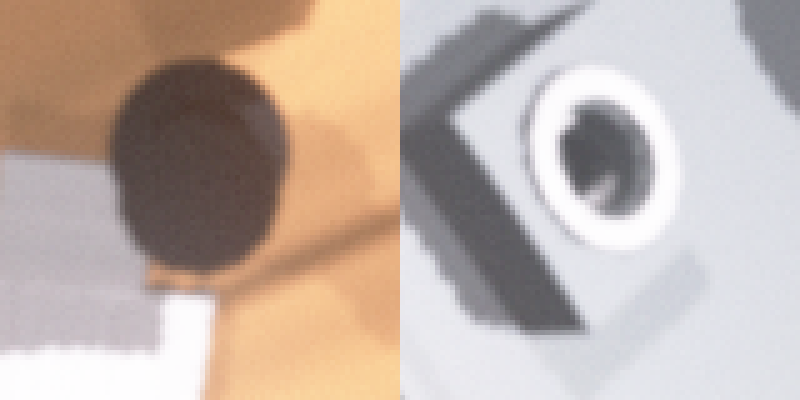

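Run:
```python
from seg import *
m=np.load("m3.npy",allow_pickle=True).item()
print(at(m,248.6,160,34,True),at(m,248.6,168,78,True),at(m,434.3,53.2,39,True))
X=np.array([577.,-236,78]);print(pred(m,X,14),pred(m,X-[0,0,44],18))
print(pred(m,at(m,434.3,53.2,39,True),21))
i=cv2.imread("pics/w3raw.png");g=cv2.cvtColor(i,6);print(blob(cv2.inRange(g,235,255),434,53,20))
print(blob(cv2.inRange(g,0,110),249,162,24))
```

```text
[ 579.3310602 -237.9057851   34.       ] [ 578.4264088  -237.27450141   78.        ] [551.19623726  -4.56512664  39.        ]
((249.26002502441406, 165.69361877441406), (32.56289291381836, 33.24519729614258), 90.39997863769531) ((249.3574981689453, 156.90989685058594), (35.88695526123047, 36.47276306152344), 90.23204803466797)
((433.77764892578125, 53.308692932128906), (28.60964012145996, 38.55958557128906), 158.4371337890625)
(((435.0782470703125, 53.24165344238281), (27.59733772277832, 37.37723159790039), 159.01499938964844), array([421,  35,  30,  37, 462], dtype=int32), array([435.34848485,  53.2012987 ]))
(((247.81454467773438, 163.14906311035156), (34.131248474121094, 42.241615295410156), 175.61892700195312), array([ 230,  142,   36,   43, 1174], dtype=int32), array([247.88500852, 163.1746167 ]))
```

Emit:
{"fn": "play_rows", "kwargs": {
  "moves": [
    {"offset":[-0.087,0.029,-0.1],"delta_rot":[0,0,0]},
    {"offset":[-0.087,0.029,-0.25],"delta_rot":[0,0,0]},
    {"offset":[-0.087,0.029,-0.4],"delta_rot":[0,0,0]},
    {"offset":[-0.087,0.029,-0.485],"delta_rot":[0,0,0]},
    {"offset":[-0.087,0.029,-0.485],"delta_rot":[0,0,0]}
  ]
}}

```text
t: 2.5
ee_pos: [579.1, -237.4, 39.1]
tcp_rot: [0.215, 0.977, 0.002, 0.001]
ft_force: [-0.7, -0.2, 1.0]
gripper_width: 56.6
```

Run:
```python
from seg import *
o=bot.observe();print(o["ee_pos"],o["tcp_rot"],o["ft_force"],np.abs(o["dq"]).max())
i=bot.camera("wrist");b=bot.camera("scene")
cv2.imwrite("pics/w4.png",np.hstack([cv2.resize(i[150:340,150:350],(420,400)),cv2.resize(b[200:290,130:215],(378,400))]))
```

```text
[ 579.09534503 -237.36905395   39.11881259] [2.14784487e-01 9.76660081e-01 1.53798617e-03 5.86912130e-04] [-0.68338792 -0.17960601  1.02238613] 0.034081766278066555
```

View pics/w4.png

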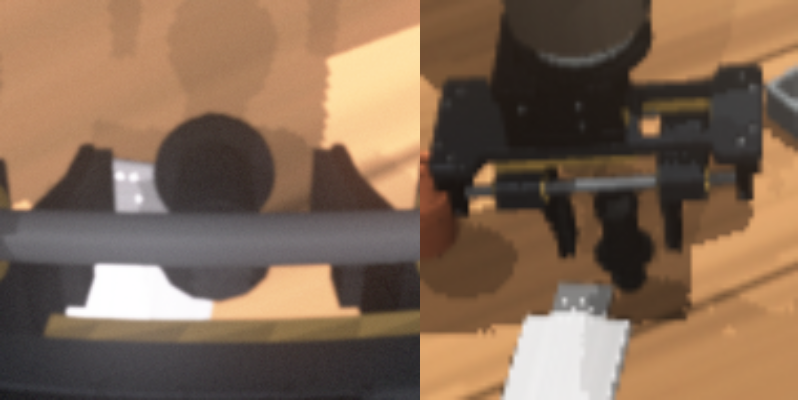

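Emit:
{"fn": "play_rows", "kwargs": {
  "moves": [
    {"offset":[0,0,0],"delta_rot":[0,0,0]},
    {"offset":[0,0,0],"delta_rot":[0,0,0]},
    {"offset":[0,0,0],"delta_rot":[0,0,0]},
    {"offset":[0,0,0],"delta_rot":[0,0,0]},
    {"offset":[0,0,0],"delta_rot":[0,0,0]}
  ],
  "claw": -1,
  "force": 30
}}

```text
t: 3.22
ee_pos: [580.9, -237.7, 41.6]
tcp_rot: [0.214, 0.977, 0.001, 0.003]
ft_force: [-0.1, 0.9, 0.2]
gripper_width: 25.5
```

Emit:
{"fn": "play_rows", "kwargs": {
  "moves": [
    {"offset":[0,0,0],"delta_rot":[0,0,0]},
    {"offset":[0,0,0],"delta_rot":[0,0,0]},
    {"offset":[0,0,0],"delta_rot":[0,0,0]}
  ]
}}

```text
t: 3.6
ee_pos: [581.0, -237.7, 41.6]
tcp_rot: [0.214, 0.977, 0.001, 0.003]
ft_force: [0.7, 0.7, 1.1]
gripper_width: 25.4
```

Run:
```python
from seg import *
for k in range(2):
    o=bot.observe();print(o["ee_pos"],o["tcp_rot"],o["ft_force"],o["gripper_width"],np.round(o["dq"],3)); bot.camera("top")
```

```text
[ 580.95247253 -237.70108239   41.6248175 ] [0.21440566 0.97673844 0.00144611 0.00318335] [0.73477677 0.69367283 1.0720078 ] 25.44373415603836 [-0.001 -0.    -0.002  0.    -0.002  0.001]
[ 580.94115528 -237.69344704   41.6270912 ] [0.21441965 0.97673534 0.00146367 0.00318649] [-0.56270632  0.93985328  0.3978797 ] 25.550494395371384 [ 0.001 -0.    -0.001 -0.001 -0.     0.001]
```

Run:
```python
from seg import *
i=bot.camera("wrist");b=bot.camera("scene")
cv2.imwrite("pics/w5.png",np.hstack([cv2.resize(i[150:340,150:350],(420,400)),cv2.resize(b[215:280,145:205],(369,400),interpolation=cv2.INTER_CUBIC)]))
```

```text
(no output)
```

View pics/w5.png

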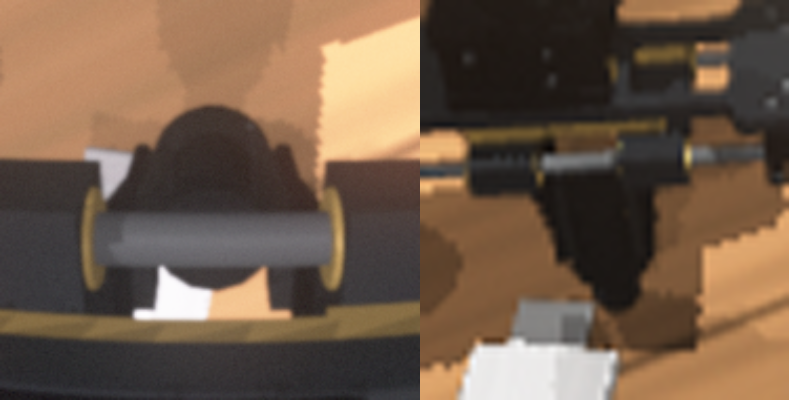

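Emit:
{"fn": "play_rows", "kwargs": {
  "moves": [
    {"offset":[0,0,-0.004],"delta_rot":[0,0,0]},
    {"offset":[0,0,-0.008],"delta_rot":[0,0,0]},
    {"offset":[0,0,-0.008],"delta_rot":[0,0,0]}
  ]
}}

```text
t: 4.18
ee_pos: [582.4, -238.2, 41.5]
tcp_rot: [0.214, 0.977, 0.001, 0.005]
ft_force: [0.1, 0.5, 8.6]
gripper_width: 25.3
```

Emit:
{"fn": "play_rows", "kwargs": {
  "moves": [
    {"offset":[-0.002,0,0],"delta_rot":[0,0,0]},
    {"offset":[-0.002,0,0],"delta_rot":[0,0,0]},
    {"offset":[-0.002,0,0],"delta_rot":[0,0,0]},
    {"offset":[-0.002,0,0],"delta_rot":[0,0,0]}
  ],
  "claw": 0.2
}}

```text
t: 4.68
ee_pos: [581.6, -238.2, 41.1]
tcp_rot: [0.214, 0.977, 0.001, 0.005]
ft_force: [-0.5, -0.1, -0.4]
gripper_width: 50.9
```

Run:
```python
from seg import *
o=bot.observe();print(o["ee_pos"],o["tcp_rot"],o["ft_force"],o["gripper_width"],np.round(o["dq"],3))
m=bot.camera_model("wrist")
for X in [(579,-237.5,78),(579,-237.5,34)]:print(proj(m,X,True),pred(m,X,14 if X[2]==78 else 18))
i=bot.camera("wrist");cv2.imwrite("pics/w6.png",cv2.resize(i[150:340,150:350],(600,570)))
```

```text
[ 581.61864975 -238.18273738   41.08719657] [0.21399037 0.97682454 0.00108662 0.0045569 ] [-0.52080746 -0.05339687 -0.37947236] 50.86204902260294 [-0.001 -0.002  0.001  0.001  0.002  0.002]
[252.27872115 261.66212036] ((252.259521484375, 260.447509765625), (49.63257598876953, 57.8771858215332), 89.07394409179688)
[251.70681306 225.85281775] ((251.69041442871094, 224.8243865966797), (53.26948547363281, 58.07463455200195), 89.07149505615234)
```

View pics/w6.png

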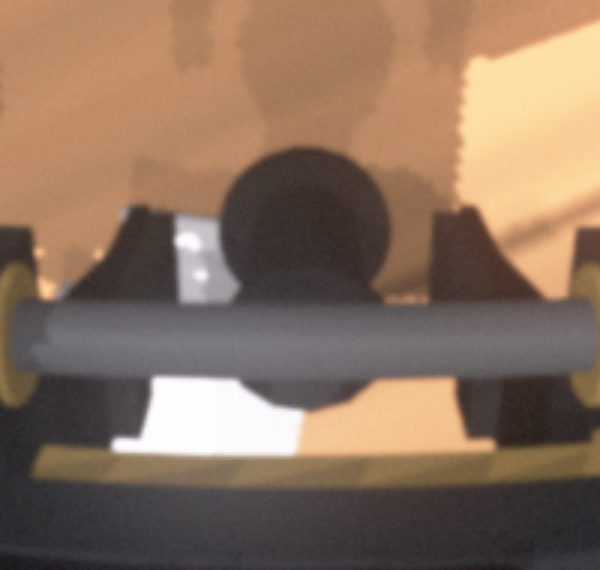

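Emit:
{"fn": "play_rows", "kwargs": {
  "moves": [
    {"offset":[-0.01,0.002,-0.01],"delta_rot":[0,0.003,0]},
    {"offset":[-0.01,0.002,-0.02],"delta_rot":[0,0.003,0]},
    {"offset":[-0.01,0.002,-0.024],"delta_rot":[0,0.003,0]},
    {"offset":[-0.01,0.002,-0.024],"delta_rot":[0,0.003,0]}
  ]
}}

```text
t: 5.22
ee_pos: [579.1, -237.7, 35.0]
tcp_rot: [0.214, 0.977, 0.0, -0.0]
ft_force: [-0.2, -0.7, -0.3]
gripper_width: 52.2
```

Emit:
{"fn": "play_rows", "kwargs": {
  "moves": [
    {"offset":[0,0,0],"delta_rot":[0,0,0]},
    {"offset":[0,0,0],"delta_rot":[0,0,0]},
    {"offset":[0,0,0],"delta_rot":[0,0,0]},
    {"offset":[0,0,0],"delta_rot":[0,0,0]},
    {"offset":[0,0,0],"delta_rot":[0,0,0]}
  ],
  "claw": -1,
  "force": 30
}}

```text
t: 5.85
ee_pos: [579.2, -237.7, 35.1]
tcp_rot: [0.214, 0.977, 0.0, -0.0]
ft_force: [-0.1, 0.4, -0.3]
gripper_width: 26.0
```

Emit:
{"fn": "play_rows", "kwargs": {
  "moves": [
    {"offset":[0,0,0.04],"delta_rot":[0,0,0]},
    {"offset":[0,0,0.1],"delta_rot":[0,0,0]},
    {"offset":[0,0,0.22],"delta_rot":[0,0,0]},
    {"offset":[0,0,0.36],"delta_rot":[0,0,0]},
    {"offset":[0,0,0.36],"delta_rot":[0,0,0]}
  ]
}}

```text
t: 6.48
ee_pos: [581.6, -238.3, 129.9]
tcp_rot: [0.214, 0.977, -0.0, 0.004]
ft_force: [-0.1, -0.5, -0.6]
gripper_width: 26.5
```

Run:
```python
from seg import *
o=bot.observe();print(o["ee_pos"],o["tcp_rot"],o["ft_force"],o["gripper_width"],np.abs(o["dq"]).max())
m=bot.camera_model("wrist");i=bot.camera("wrist");np.save("m7.npy",m,allow_pickle=True);cv2.imwrite("pics/w7raw.png",i)
n=bot.camera_model("scene");b=bot.camera("scene")
p=o["ee_pos"];u,v=proj(n,p).astype(int)
print(u,v,proj(n,p-[0,0,35]),proj(m,p-[0,0,1],True))
cv2.imwrite("pics/w7.png",np.hstack([cv2.resize(i[150:340,150:350],(420,400)),cv2.resize(b[v-25:v+25,u-23:u+24],(376,400),interpolation=cv2.INTER_CUBIC)]))
```

```text
[ 581.61875826 -238.30533576  129.91497544] [ 2.13650723e-01  9.76899999e-01 -3.13652605e-05  4.44526880e-03] [-0.12314071 -0.48587145 -0.56695276] 26.467571733877563 0.06147638288466791
171 231 [172.84906729 240.39539389] [252.55403956 233.89312465]
```

View pics/w7.png

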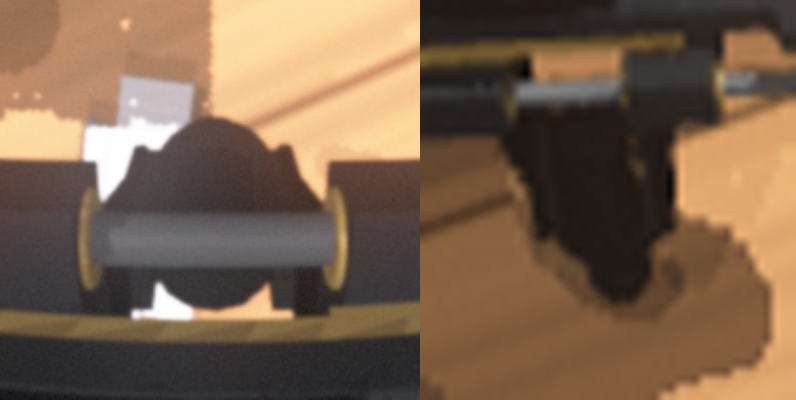

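Run:
```python
from seg import *
m=np.load("m7.npy",allow_pickle=True).item();p=np.array([581.62,-238.31,129.91])
for d in (-1,1):
  f=pred(m,p+[0,0,d],18);c=pred(m,p+[0,0,d+44],14)
  print(d,f,f[0][1]-f[1][0]/2,c,c[0][1]+c[1][0]/2)
```

```text
-1 ((252.5299072265625, 232.7586669921875), (53.93779373168945, 59.582122802734375), 89.03803253173828) 205.78977012634277 ((253.144287109375, 271.6607971191406), (49.81330871582031, 59.63087463378906), 89.048583984375) 296.5674514770508
1 ((252.55177307128906, 234.13113403320312), (54.3684196472168, 60.20054244995117), 89.03813934326172) 206.94692420959473 ((253.1793670654297, 273.90313720703125), (50.1726188659668, 60.393184661865234), 89.04950714111328) 298.98944664001465
```

Emit:
{"fn": "play_rows", "kwargs": {
  "moves": [
    {"offset":[0,0,0],"delta_rot":[0,0.003,0]},
    {"offset":[-0.02,0.2,0],"delta_rot":[0,0.003,0]},
    {"offset":[-0.04,0.4,0],"delta_rot":[0,0.003,0]},
    {"offset":[-0.06,0.6,0],"delta_rot":[0,0.003,0]},
    {"offset":[-0.06,0.6,0],"delta_rot":[0,0.003,0]}
  ]
}}

```text
t: 7.2
ee_pos: [563.4, -84.7, 125.2]
tcp_rot: [0.212, 0.977, -0.001, -0.005]
ft_force: [-0.1, -0.4, -0.2]
gripper_width: 26.2
```

Emit:
{"fn": "play_rows", "kwargs": {
  "moves": [
    {"offset":[0.09,0.12,0],"delta_rot":[0,-0.003,0]},
    {"offset":[0.18,0.22,0],"delta_rot":[0,-0.003,0]},
    {"offset":[0.18,0.22,0],"delta_rot":[0,-0.003,0]},
    {"offset":[0.18,0.22,0],"delta_rot":[0,-0.003,0]}
  ]
}}

```text
t: 7.7
ee_pos: [607.7, -30.5, 124.2]
tcp_rot: [0.212, 0.977, -0.0, -0.002]
ft_force: [0.1, -1.1, -1.4]
gripper_width: 26.4
```

```bash
cat > ring.py <<'E'
from seg import *
o=bot.observe();print(o["ee_pos"],o["tcp_rot"],o["gripper_width"],np.abs(o["dq"]).max())
m=bot.camera_model("wrist");i=bot.camera("wrist");np.save("m8.npy",m,allow_pickle=True);cv2.imwrite("pics/w8raw.png",i)
g=cv2.cvtColor(i,6);a=proj(m,(551,-4,39),True);print("pred px",a)
for th in (225,235,243):
    e,s,c=blob(cv2.inRange(g,th,255),a[0],a[1],30);X=at(m,*e[0],39,True);print(th,s,e,X,pred(m,X,21)[1])
u,v=a.astype(int);u0,v0=max(0,u-40),max(0,v-40);print(u0,v0)
cv2.imwrite("pics/w8.png",np.hstack([cv2.resize(i[v0:v0+80,u0:u0+80],(400,400),interpolation=0),cv2.resize(i[150:340,150:350],(400,400))]))
E
python3 ring.py
```

```text
[607.71041753 -30.4605469  124.18417954] [ 2.12252821e-01  9.77213307e-01 -3.80459889e-04 -1.65755690e-03] 26.414726237360075 0.012310064313738255
pred px [252.87261256 121.66144601]
225 [ 224   93   59   52 1295] ((254.83395385742188, 120.7315444946289), (49.11315155029297, 58.06870651245117), 66.27159881591797) [550.96516197  -2.19854697  39.        ] (50.097450256347656, 50.58423614501953)
235 [229  97  53  47 967] ((253.97291564941406, 121.0049057006836), (46.19063186645508, 50.273826599121094), 85.37503814697266) [550.87800998  -2.94258962  39.        ] (50.09458923339844, 50.5814208984375)
243 [230  98  49  46 863] ((253.73654174804688, 120.94253540039062), (45.206703186035156, 48.98586654663086), 84.50016021728516) [550.7494346   -3.09918754  39.        ] (50.0956916809082, 50.583290100097656)
212 81
```

View pics/w8.png

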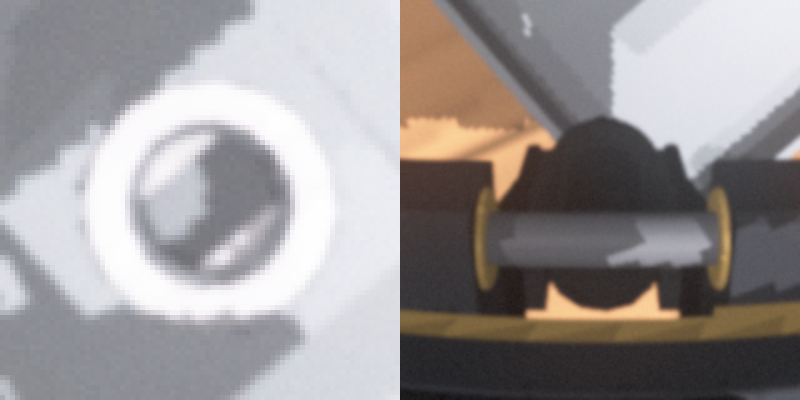

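Emit:
{"fn": "play_rows", "kwargs": {
  "moves": [
    {"offset":[-0.12,0.06,0],"delta_rot":[0,-0.001,0]},
    {"offset":[-0.226,0.112,-0.03],"delta_rot":[0,-0.001,0]},
    {"offset":[-0.226,0.112,-0.1],"delta_rot":[0,-0.001,0]},
    {"offset":[-0.226,0.112,-0.17],"delta_rot":[0,-0.001,0]},
    {"offset":[-0.226,0.112,-0.17],"delta_rot":[0,-0.001,0]}
  ]
}}

```text
t: 8.38
ee_pos: [549.6, -3.8, 80.9]
tcp_rot: [0.213, 0.977, -0.001, -0.001]
ft_force: [-0.1, 0.4, -1.2]
gripper_width: 26.4
```

Emit:
{"fn": "play_rows", "kwargs": {
  "moves": [
    {"offset":[0,0,0],"delta_rot":[0,0,0]}
  ]
}}

```text
t: 8.5
ee_pos: [549.9, -4.3, 81.6]
tcp_rot: [0.213, 0.977, -0.001, -0.001]
ft_force: [-0.6, -0.3, -0.6]
gripper_width: 25.8
```

Emit:
{"fn": "play_rows", "kwargs": {
  "moves": [
    {"offset":[0.005,0.007,0],"delta_rot":[0,0,0]},
    {"offset":[0.005,0.007,-0.01],"delta_rot":[0,0,0]},
    {"offset":[0.005,0.007,-0.025],"delta_rot":[0,0,0]},
    {"offset":[0.005,0.007,-0.036],"delta_rot":[0,0,0]},
    {"offset":[0.005,0.007,-0.036],"delta_rot":[0,0,0]}
  ]
}}

```text
t: 9.12
ee_pos: [550.9, -2.6, 72.2]
tcp_rot: [0.213, 0.977, -0.001, -0.001]
ft_force: [-1.0, 0.8, -0.1]
gripper_width: 26.4
```

Emit:
{"fn": "play_rows", "kwargs": {
  "moves": [
    {"offset":[0,0,-0.015],"delta_rot":[0,0,0]},
    {"offset":[0,0,-0.03],"delta_rot":[0,0,0]},
    {"offset":[0,0,-0.045],"delta_rot":[0,0,0]},
    {"offset":[0,0,-0.056],"delta_rot":[0,0,0]},
    {"offset":[0,0,-0.056],"delta_rot":[0,0,0]}
  ]
}}

```text
t: 9.75
ee_pos: [550.8, -2.7, 58.0]
tcp_rot: [0.213, 0.977, -0.001, -0.002]
ft_force: [-1.0, 0.2, -0.8]
gripper_width: 26.2
```

Emit:
{"fn": "play_rows", "kwargs": {
  "moves": [
    {"offset":[0,0,-0.01],"delta_rot":[0,0,0]},
    {"offset":[0,0,-0.018],"delta_rot":[0,0,0]},
    {"offset":[0,0,-0.026],"delta_rot":[0,0,0]},
    {"offset":[0,0,-0.032],"delta_rot":[0,0,0]}
  ]
}}

```text
t: 10.25
ee_pos: [553.3, -2.7, 52.8]
tcp_rot: [0.212, 0.977, -0.001, 0.001]
ft_force: [-1.0, -0.5, 10.8]
gripper_width: 26.4
```

Emit:
{"fn": "play_rows", "kwargs": {
  "moves": [
    {"offset":[-0.012,0,-0.008],"delta_rot":[0,0.002,0]},
    {"offset":[-0.016,0,-0.012],"delta_rot":[0,0.002,0]},
    {"offset":[-0.016,0,-0.016],"delta_rot":[0,0.002,0]}
  ]
}}

```text
t: 10.62
ee_pos: [549.1, -2.6, 48.7]
tcp_rot: [0.213, 0.977, -0.001, -0.002]
ft_force: [-0.2, -0.2, -0.7]
gripper_width: 26.0
```

Emit:
{"fn": "play_rows", "kwargs": {
  "moves": [
    {"offset":[0.007,0,-0.006],"delta_rot":[0,-0.001,0]},
    {"offset":[0.007,0,-0.012],"delta_rot":[0,-0.001,0]},
    {"offset":[0.007,0,-0.016],"delta_rot":[0,-0.001,0]},
    {"offset":[0.007,0,-0.016],"delta_rot":[0,-0.001,0]}
  ]
}}

```text
t: 11.12
ee_pos: [550.7, -2.6, 44.4]
tcp_rot: [0.213, 0.977, -0.001, -0.001]
ft_force: [-0.2, -0.7, -0.3]
gripper_width: 26.1
```

Emit:
{"fn": "play_rows", "kwargs": {
  "moves": [
    {"offset":[0,0,-0.004],"delta_rot":[0,0,0]},
    {"offset":[-0.002,0,-0.007],"delta_rot":[0,0,0]},
    {"offset":[-0.002,0,-0.009],"delta_rot":[0,0,0]},
    {"offset":[-0.002,0,-0.009],"delta_rot":[0,0,0]}
  ]
}}

```text
t: 11.62
ee_pos: [551.1, -2.5, 43.9]
tcp_rot: [0.212, 0.977, -0.001, 0.0]
ft_force: [-1.6, 0.8, 8.2]
gripper_width: 26.4
```

Emit:
{"fn": "play_rows", "kwargs": {
  "moves": [
    {"offset":[0,0,0.002],"delta_rot":[0,0,0]},
    {"offset":[0,0,0.005],"delta_rot":[0,0,0]},
    {"offset":[0.002,0,0.008],"delta_rot":[0,0,0]},
    {"offset":[0.002,0,0.008],"delta_rot":[0,0,0]},
    {"offset":[0.002,0,0.008],"delta_rot":[0,0,0]}
  ]
}}

```text
t: 12.25
ee_pos: [551.2, -2.6, 45.4]
tcp_rot: [0.212, 0.977, -0.001, -0.0]
ft_force: [-0.3, 0.2, -3.5]
gripper_width: 26.2
```

Emit:
{"fn": "play_rows", "kwargs": {
  "moves": [
    {"offset":[0.002,0,0.004],"delta_rot":[0,0,0]},
    {"offset":[0.004,0,0.006],"delta_rot":[0,0,0]},
    {"offset":[0.004,0,0.008],"delta_rot":[0,0,0]},
    {"offset":[0.004,0,0.008],"delta_rot":[0,0,0]}
  ]
}}

```text
t: 12.75
ee_pos: [551.1, -2.8, 46.4]
tcp_rot: [0.213, 0.977, -0.001, -0.001]
ft_force: [-0.2, 1.1, -11.8]
gripper_width: 26.3
```

Run:
```python
from h import *
for k in range(2):
    o=bot.observe();print(o["t"],np.round(o["ee_pos"],2),o["tcp_rot"].round(4) if hasattr(o["tcp_rot"],"round") else o["tcp_rot"],np.round(o["ft_force"],2)); bot.camera("top")
```

```text
12.75 [551.05  -2.75  46.38] [ 0.2126  0.9771 -0.0012 -0.0014] [ -0.15   1.06 -11.84]
12.8 [551.09  -2.73  46.43] [ 0.2125  0.9772 -0.0012 -0.0013] [  0.7   -0.94 -11.98]
```

Emit:
{"fn": "play_rows", "kwargs": {
  "moves": [
    {"offset":[0.004,0,0.0026],"delta_rot":[0,0,0]},
    {"offset":[0.004,0,0.0026],"delta_rot":[0,0,0]}
  ]
}}

```text
t: 13.1
ee_pos: [551.5, -2.9, 46.6]
tcp_rot: [0.213, 0.977, -0.001, -0.002]
ft_force: [-1.0, 0.2, -13.4]
gripper_width: 26.7
```

Emit:
{"fn": "play_rows", "kwargs": {
  "moves": [
    {"offset":[0,0,-0.002],"delta_rot":[0,0,0]}
  ]
}}

```text
t: 13.22
ee_pos: [551.8, -3.0, 46.4]
tcp_rot: [0.213, 0.977, -0.001, -0.002]
ft_force: [-0.4, -1.2, -8.0]
gripper_width: 26.4
```

Emit:
{"fn": "play_rows", "kwargs": {
  "moves": [
    {"offset":[-0.001,0,0.001],"delta_rot":[0,0,0]}
  ]
}}

```text
t: 13.35
ee_pos: [551.5, -2.9, 46.6]
tcp_rot: [0.213, 0.977, -0.001, -0.002]
ft_force: [-0.1, -0.2, -13.8]
gripper_width: 26.5
```

Emit:
{"fn": "play_rows", "kwargs": {
  "moves": [
    {"offset":[0,0,-0.002],"delta_rot":[0,0,0]},
    {"offset":[0,0,-0.002],"delta_rot":[0,0,0]}
  ]
}}

```text
t: 13.6
ee_pos: [551.7, -2.9, 46.4]
tcp_rot: [0.213, 0.977, -0.001, -0.001]
ft_force: [-1.3, -0.3, -9.9]
gripper_width: 25.7
```

Run:
```python
from h import *
o=bot.observe();print(o["t"],np.round(o["ee_pos"],2),np.round(o["ft_force"],2))
```

```text
13.6 [551.74  -2.87  46.37] [-1.26 -0.33 -9.89]
```

Run:
```python
from h import *
F=[]
for k in range(26):
    o=bot.observe();F.append(o["ft_force"][2])
    if k in(0,8,16,25):print(o["t"],np.round(o["ee_pos"],2))
    bot.camera("top")
    if F[-1]<-13 or (k>3 and np.mean(F[-3:])>-8): break
print(np.round(F,1),np.mean(F))
```

```text
13.6 [551.74  -2.87  46.37]
14.0 [551.72  -2.86  46.28]
14.4 [551.68  -2.85  46.21]
[ -9.9 -10.3 -10.4 -10.1  -9.7  -9.4  -9.   -9.   -8.9  -8.9  -9.1  -8.9
  -8.2  -7.6  -9.1  -7.9  -8.8  -8.4  -8.7  -7.3  -7. ] -8.889293755346625
```

Emit:
{"fn": "play_rows", "kwargs": {
  "moves": [
    {"offset":[0,0,0.0008],"delta_rot":[0,0,0]}
  ]
}}

```text
t: 14.78
ee_pos: [551.6, -2.8, 46.3]
tcp_rot: [0.213, 0.977, -0.001, -0.002]
ft_force: [-0.5, 0.3, -9.5]
gripper_width: 25.8
```

```bash
cat > hold.py <<'E'
from h import *
F=[]
for k in range(30):
    o=bot.observe();F.append(o["ft_force"][2])
    if k in(0,8,16,29):print(o["t"],np.round(o["ee_pos"],2))
    if F[-1]<-12.5 or (k>3 and np.mean(F[-4:])>-8.5): break
    bot.camera("top")
print(np.round(F,1),np.mean(F))
E
python3 hold.py
```

```text
14.775 [551.58  -2.82  46.27]
15.175 [551.58  -2.85  46.3 ]
15.575 [551.62  -2.86  46.35]
16.225 [551.62  -2.86  46.35]
[ -9.5  -8.8  -8.6  -8.6  -8.7  -9.2  -9.1  -8.2  -8.7  -9.1  -8.6  -9.3
  -9.9  -9.7  -9.   -9.1  -9.5  -9.4  -9.5  -9.6  -9.3  -9.9  -9.8  -9.9
 -10.  -10.6  -9.6  -9.2 -10.5  -9.6] -9.348124295314062
```

```bash
python3 hold.py
```

```text
16.275 [551.63  -2.87  46.35]
16.675 [551.64  -2.86  46.36]
17.075 [551.64  -2.85  46.38]
17.725 [551.65  -2.83  46.4 ]
[ -9.   -9.9 -10.3 -10.5  -9.5  -9.6  -9.7  -9.2  -9.7 -10.2 -10.1  -9.
 -10.5 -10.2 -10.1  -9.1 -10.4  -9.6 -10.3  -9.6 -10.1  -9.5 -10.2  -9.7
 -10.1  -9.   -9.4 -10.1  -9.8 -10.2] -9.811137175468513
```

Emit:
{"fn": "play_rows", "kwargs": {
  "moves": [
    {"offset":[0,0,-0.004],"delta_rot":[0,0,0]},
    {"offset":[-0.002,0,-0.008],"delta_rot":[0,0,0]},
    {"offset":[-0.002,0,-0.01],"delta_rot":[0,0,0]},
    {"offset":[-0.002,0,-0.01],"delta_rot":[0,0,0]}
  ]
}}

```text
t: 18.27
ee_pos: [552.3, -2.6, 44.9]
tcp_rot: [0.212, 0.977, -0.001, -0.0]
ft_force: [-1.3, -0.9, -1.5]
gripper_width: 26.2
```

Emit:
{"fn": "play_rows", "kwargs": {
  "moves": [
    {"offset":[-0.002,0,-0.004],"delta_rot":[0,0,0]},
    {"offset":[-0.004,0,-0.006],"delta_rot":[0,0,0]},
    {"offset":[-0.004,0,-0.006],"delta_rot":[0,0,0]}
  ]
}}

```text
t: 18.65
ee_pos: [552.1, -2.4, 44.2]
tcp_rot: [0.212, 0.977, -0.001, 0.001]
ft_force: [-0.9, -0.2, 4.4]
gripper_width: 26.4
```

Emit:
{"fn": "play_rows", "kwargs": {
  "moves": [
    {"offset":[-0.002,0,-0.004],"delta_rot":[0,0.001,0]},
    {"offset":[-0.004,0,-0.005],"delta_rot":[0,0.001,0]},
    {"offset":[-0.004,0,-0.005],"delta_rot":[0,0.001,0]}
  ]
}}

```text
t: 19.02
ee_pos: [551.9, -2.2, 44.1]
tcp_rot: [0.212, 0.977, -0.001, -0.0]
ft_force: [-2.1, 0.5, 5.9]
gripper_width: 26.0
```

Emit:
{"fn": "play_rows", "kwargs": {
  "moves": [
    {"offset":[0,0,0.002],"delta_rot":[0,0,0]},
    {"offset":[0,0,0.002],"delta_rot":[0,0,0]}
  ]
}}

```text
t: 19.27
ee_pos: [551.7, -2.2, 44.3]
tcp_rot: [0.212, 0.977, -0.001, -0.0]
ft_force: [-0.6, -0.1, 1.1]
gripper_width: 26.3
```

Emit:
{"fn": "play_rows", "kwargs": {
  "moves": [
    {"offset":[0,0,0],"delta_rot":[0,0,0]},
    {"offset":[0,0,0],"delta_rot":[0,0,0]},
    {"offset":[0,0,0],"delta_rot":[0,0,0]},
    {"offset":[0,0,0],"delta_rot":[0,0,0]},
    {"offset":[0,0,0],"delta_rot":[0,0,0]}
  ],
  "claw": 0.3
}}

```text
t: 19.9
ee_pos: [551.7, -2.2, 44.2]
tcp_rot: [0.212, 0.977, -0.001, -0.0]
ft_force: [-0.1, -1.3, 0.2]
gripper_width: 55.7
```

Emit:
{"fn": "play_rows", "kwargs": {
  "moves": [
    {"offset":[0,0,0.06],"delta_rot":[0,0,0]},
    {"offset":[0,0,0.16],"delta_rot":[0,0,0]},
    {"offset":[0,0,0.3],"delta_rot":[0,0,0]},
    {"offset":[0.1,-0.05,0.4],"delta_rot":[0,0,0]},
    {"offset":[0.2,-0.09,0.45],"delta_rot":[0,0,0]}
  ]
}}

```text
t: 20.52
ee_pos: [603.2, -24.9, 160.4]
tcp_rot: [0.212, 0.977, 0.0, 0.002]
ft_force: [0.1, 0.1, -0.1]
gripper_width: 56.8
```

Emit:
{"fn": "play_rows", "kwargs": {
  "moves": [
    {"offset":[0,0,0],"delta_rot":[0,0,0]},
    {"offset":[0,0,0],"delta_rot":[0,0,0]},
    {"offset":[0,0,0],"delta_rot":[0,0,0]}
  ]
}}

```text
t: 20.9
ee_pos: [602.0, -24.7, 159.9]
tcp_rot: [0.211, 0.977, -0.0, 0.001]
ft_force: [0.4, -0.1, 1.1]
gripper_width: 56.4
```

Run:
```python
from seg import *
o=bot.observe();print(o["ee_pos"],np.round(o["ft_force"],2),np.abs(o["dq"]).max(),o["t"])
m=bot.camera_model("wrist");i=bot.camera("wrist");b=bot.camera("scene");n=bot.camera_model("scene")
H=(551,-2.7,82)
for z,r in((43,18),(87,14)):
    e=pred(m,(551,-2.7,z),r);print(z,e)
    if 1: cv2.ellipse(i,e,(0,0,255) if z==43 else (0,255,0),1)
u,v=pred(m,(551,-2.7,60),18)[0];u,v=int(u),max(40,int(v))
for z in(39,43,87): print("scene",z,proj(n,(551,-2.7,z)))
A=cv2.resize(i[v-40:v+40,u-40:u+40],(400,400),interpolation=0)
B=cv2.resize(b[175:250,205:280],(400,400),interpolation=cv2.INTER_CUBIC)
cv2.imwrite("pics/f.png",np.hstack([A,B]))
```

```text
[602.02289179 -24.67406347 159.94872283] [ 0.39 -0.13  1.06] 0.004234383849869827 20.9
43 ((250.7118377685547, 126.82547760009766), (38.057010650634766, 38.42667770385742), 89.98072052001953)
87 ((250.68878173828125, 130.60345458984375), (35.06943893432617, 35.41304016113281), 90.00588989257812)
scene 39 [245.37468001 218.47042906]
scene 43 [245.35522209 217.52060317]
scene 87 [245.13601999 206.82039033]
```

View pics/f.png

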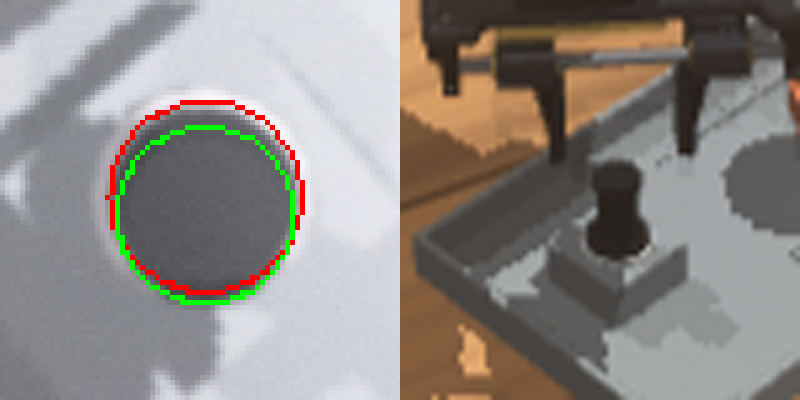

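```bash
python3 -c "
from station import bot
print(bot.job_done())"
```

```text
the job is handed in; nothing more can be done
None
```

The stopper is fitted in the tray socket, home and upright, and the catches held a steady 10 N pull. I handed the job in at about 21 s, with the gripper open and clear.

- **Grasp:** My first grasp was a few mm too high and also pressed the stopper into the bench at about 9 N. I opened the gripper, went lower and gripped again, and the stopper stayed upright. The gripper read about 26 mm on the 22 mm grip throughout. I never explained that, but I saw no sign of harm from it.
- **Fit:** The barb passed the catches at about 11 N, and the flange stopped firmly at the expected height with about 8 N.
- **Pull test:** The pull averaged 9.8 N over the last 1.5 s, about 3 s in all at 8–10.6 N. While I was trimming the force before that, it briefly read 12 to 14 N, which is more than asked but well under the 25 N at which the catches let go.
- **After the pull:** The tool had risen about 2.4 mm, more than the 1 mm of free play. I put the rest down to give in the grip and arm and did not measure it separately. I pressed back down with about 6 N and the stop was within 0.2 mm of the earlier height.
- **Last checks:** The final wrist and scene pictures show the stopper upright with its flange on the seat ring, matching the predicted home outline to about 1–2 pixels. I did not check the other objects after the stopper left the bench; I saw no contact with them during the work.

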